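# Load the shaker and close its sliding clamp

### The job

Stand the two square bottles upright in one row between the guide rails of the shaker platform, setting them down gently, then slide the yellow clamp carriage along the rails until the row is held snugly, with no gaps, against the fixed end bar. Do not squeeze the bottles hard, and leave the tip box, the jar and the tube rack where they stand.

Things in the scene. Friction and masses are not known exactly. Their poses are not given: they have to be found in the camera images.
- shaker: white bench-top orbital shaker (off, fixed to the bench) with a dark platform, its top 80 mm above the bench. Origin on the bench, z up; y runs along the platform from the yellow clamp carriage to the fixed end bar; the platform spans x -100..100 and y -190..150 mm.
- stop_face (a point): centre of the black rubber face of the fixed end bar (at y = 110 mm in the shaker's frame), 25 mm above the platform; axes as the shaker's. The bar is 130 mm wide, its top 50 mm above the platform; the row of bottles goes on its -y side
- platform (a point): point on the platform's top surface, midway between the guide rails, at the shaker's x = 0, y = 0; axes as the shaker's. Two aluminium guide rails run along y, inner faces at x = -38 and +38 mm, 12 mm wide, 14 mm high: the bottles stand on the platform between them, in a row along y, in either order
- clamp (a joint): position in m of the yellow clamp carriage along the shaker's +y; 0 = fully back, grows towards the fixed end bar; travel 0 to 0.160, starts at 0 to 0.030. Slides at about 3 N, stays where left, no spring. Gap from its pad to the end bar: 0.215 minus this value, so 0.095 when both bottles (64 + 56 mm) stand tight and square. Bottles in its way are pushed along at 1 to 5 N each.
- clamp_pad (a point): centre of the carriage's black rubber pad face (it looks to the shaker's +y), 25 mm above the platform, 60 mm ahead of clamp_push; the pad is 74 mm wide. Moves with the carriage; axes as the shaker's
- clamp_push (a point): centre of the flat upright rear plate of the carriage (outer face, looks to the shaker's -y), 30 mm above the platform: push here towards +y. The plate is 130 mm wide in x, from 5 to 60 mm above the platform. Moves with the carriage
- amber_bottle: amber square bottle, body 64 x 64 x 85 mm high with flat sides, blue round cap 38 mm wide up to 107 mm; about 0.34 kg (0.24 to 0.48). Origin at the centre of its underside; x and y normal to its sides, z up. Starts upright on the bench
- white_bottle: white square bottle, body 56 x 56 x 85 mm high with flat sides, blue round cap 38 mm wide up to 107 mm; about 0.28 kg (0.20 to 0.39). Origin at the centre of its underside; x and y normal to its sides, z up. Starts upright on the bench
- tip_box: blue pipette-tip box with clear lid, 85 x 120 x 59 mm high, loose on the bench; origin at the centre of its underside. Leave alone
- jar: small round jar with red lid, 64 mm wide, 75 mm high, loose on the bench; origin at the centre of its underside. Leave alone
- tube_rack: green tube rack with capped tubes, 70 x 140 x 61 mm high, loose on the bench; origin at the centre of its underside. Leave alone
Mind the look-alikes: they are no part of the job. What is shaped like the amber_bottle but purple is not meant.

How it is judged:
At the end, for the whole second after the job is handed in: both bottles stand upright (within 0.1 rad) on the platform between the guide rails and the bars (centres within 16 mm of the platform's middle line), at rest, and the clamp carriage has been slid to at least 0.091 m, which leaves no more than 4 mm of slack in the row (value of joint clamp above 0.091 m and x of amber_bottle in the frame of shaker between -0.016 and 0.016 m and y of amber_bottle in the frame of shaker between -0.02 and 0.09 m and z of amber_bottle in the frame of shaker between 0.074 and 0.086 m and angle between each of amber_bottle, white_bottle's own z axis and vertical below 0.1 rad and linear speed of each of amber_bottle, white_bottle below 0.02 m/s and x of white_bottle in the frame of shaker between -0.016 and 0.016 m and y of white_bottle in the frame of shaker between -0.02 and 0.09 m and z of white_bottle in the frame of shaker between 0.074 and 0.086 m); the robot touches nothing.
It fails at once if a bottle is squeezed, struck or dropped hard: more than 45 N between a bottle and the shaker or its clamp (contact force between any of amber_bottle, white_bottle and shaker above 45 N).
It fails at once if a bottle is tipped over (angle between any of amber_bottle, white_bottle's own z axis and vertical above 0.7 rad).
It fails at once if the tip box, the jar or the tube rack is pushed more than 30 mm or tipped (distance of any of tip_box, jar, tube_rack from where it was at the start of the episode above 0.03 m or angle between any of tip_box, jar, tube_rack's own z axis and vertical above 0.3 rad).
It also fails if it takes over 72 s, if anything falls off the work surface, if the arm or the gripper's body presses on something with over 40 N, if the wrist force passes 120 N, or if a joint passes its speed limit or range.

### The arm

A 7-joint arm with a two-finger parallel gripper is mounted at the origin on the work surface. World frame = base frame: x ahead of the robot, y to its left, z up, the work surface at z = 0. Lengths are in m, angles in rad, forces in N, time in s.
With the tool pointing down it reaches from about 0.425 to 0.875 m from the base axis. Payload 4.7 kg.
Tool frame: the origin (TCP) lies at the very end of the fingers, on their centre line; the grasp point (between the pads) lies behind it (ctrl.tcp_to_grasp is the y of the grasp point in the tool frame, in m); y points along the fingers, x is the direction in which the jaws open and shut, and the axes are right-handed (so a half turn about y gives the same grasp; the last joint's range is limited). The gripper opens to 87 mm and grips with 3 to 60 N. Pads are 19 mm wide; open, the fingers measure 117 mm over their backs; the gripper's body (75 mm by 190 mm) begins 51 mm behind the grasp point.
Start: joints at [1.205, 0.321, -0.07, 1.45, 0.023, 1.371, -0.057], TCP at [0.241, -0.604, 0.223] pointing down, gripper open.
Joint ranges: [-2.86, 2.86], [-0.3, 2.09], [-1.38, 1.24], [0.06, 2.45], [-1.56, 4.7], [0.09, 2.05], [-2.69, 2.69]. Speed limits (rad/s): [2.57, 2.57, 3.14, 3.14, 3.14, 3.14, 3.14].

### API

Orientations are given as a rotation vector (axis times angle).
In Python, from bench import ctrl, get_image, workorder gives the robot as it stands.
- The arm moves only by the tool drive_tool, never from a script. Its argument "increments" is text: rows parted by semicolons, each of 5 numbers parted by spaces: the shift along the tool's x, y, z in mm, then the turn about the tool's y in degrees, then the closure in counts, from 0 (fully open) to 255 (shut). In form: tx ty tz yaw fingers; .... A call has 1 to 20 rows; each row shifts and turns the commanded pose from where the row before left it, along the tool's axes as they then stand; what a row does not reach is not made up. A row lasts 1/8 s, in which the tool goes at most 62.5 mm and 10.7 degrees, less where a joint would pass 70% of its speed; a pose out of reach is approached as far as the arm can. A call is refused whole if a number of a shift passes 62.5 or a number of a turn 10.7, either way. A call with a gripper value outside its range is refused whole. The fingers move at their own pace and stop on an object; "squeeze" is the grip in N (left out, the last holds). Time passes only in rows, so rows that do not move let the fingers close. It gives the time, the measured TCP pose, the force and the opening at its end, in the units of the state.
- ctrl.get_state(): the state, without advancing time (a new reading comes with each control period).
- get_image(name): name is "scene" or "side" or "wrist"; returns a dict with "img" (384x512x3 uint8, red, green, blue), "mtx" (3x3 intrinsics, pixels), "k1" (the pictures are not rectified: a ray, as slopes to the right and down, at radius r is drawn at 1 + k1 r^2 times it, then the intrinsics apply), "camera_from_world" (4x4, takes a point from world to camera coordinates). Camera axes: x right, y up, looking along -z (the intrinsics and any distortion apply to the point x, -y, -z); pixel columns grow to the right and rows downward; lengths in m; the calibration is good to about 2 mm. A picture is of the moment at which its call begins. There is no depth.
- workorder.close_job(): hands the job in, once; it reports no verdict.
The state is a dict: "time": time; "joint_positions": joint angles; "qd": joint speeds; "joint_torque": joint torques, N m; "position": TCP position; "tool_rot": TCP orientation; "ft_force": force on the tool from outside, world axes, zero at the start; "torque": the same for the moment, N m; "grip_width": opening from 0.0 (shut) to 1.0 (fully open).
Only numpy, scipy, OpenCV 4.12 (cv2) and the standard library are available. Lean on these libraries where they do the work, as an engineer would, in place of code of your own. Each camera call takes 0.05 s, during which the arm holds its last target.

## Working session

There is one attempt and no reset: what is moved stays moved. The work goes in short steps, Python scripts to look and compute and a tool call to move; the robot and the scene stay as the last step left them, time stands still between calls to the robot, and variables do not carry over. Pictures are saved under pics/ and viewed, and the job is handed in when it is done.

Besides the shell and the picture viewer there is one more tool, called after "Request:" as name(argument=value, ...), one argument or row to a line, values as JSON. drive_tool: Moves the arm, as the interface text tells. Its arguments: {"type":"object","properties":{"increments":{"type":"string"},"squeeze":{"type":"number"}},"required":["increments"]}

```bash
mkdir -p pics; python3 - <<'E'
from bench import ctrl,get_image
import cv2
s=ctrl.get_state(); print(s, ctrl.tcp_to_grasp)
for n in("scene","side","wrist"):
    d=get_image(n); cv2.imwrite(f"pics/{n}0.png",cv2.resize(d["img"][:,:,::-1],(800,600),interpolation=cv2.INTER_CUBIC)); print(n,d["mtx"].tolist(),d["k1"],d["camera_from_world"].round(3).tolist())
E
```

```text
{'time': 0.0, 'joint_positions': array([ 1.20506909,  0.32185292, -0.07008954,  1.45162993,  0.02258295,
        1.37078768, -0.05684699]), 'qd': array([0.0018268 , 0.00230919, 0.00203227, 0.00151092, 0.00092181,
       0.00111792, 0.00058944]), 'joint_torque': array([ 5.87280938e-04, -4.91287744e+01, -4.03830204e-01, -3.12524199e+01,
       -6.39863173e-02,  4.37680143e-02,  1.84476576e-04]), 'position': array([ 0.24075967, -0.60319498,  0.22146473]), 'tool_rot': array([-1.36429356,  0.92614561, -0.9234953 ]), 'ft_force': array([ 0.18914387, -0.03991446,  0.72963278]), 'torque': array([-0.06685166,  0.00490043, -0.01504654]), 'grip_width': 1.0008774279353374} -0.0187
scene [[478.9167549945038, 0.0, 252.0892281509874], [0.0, 478.9167549945038, 193.7655882647706], [0.0, 0.0, 1.0]] -0.08408775050470119 [[-0.178, 0.984, -0.022, 0.046], [-0.602, -0.091, 0.794, 0.254], [0.779, 0.154, 0.608, -1.687], [0.0, 0.0, 0.0, 1.0]]
side [[403.45616815121844, 0.0, 259.57220009773096], [0.0, 403.45616815121844, 191.692760871799], [0.0, 0.0, 1.0]] 0.017108667976827193 [[-0.871, -0.491, 0.001, 0.512], [0.279, -0.495, 0.823, -0.213], [-0.404, 0.717, 0.569, -1.068], [0.0, 0.0, 0.0, 1.0]]
wrist [[344.90529016257534, 0.0, 263.03272809008934], [0.0, 344.90529016257534, 187.67939568826543], [0.0, 0.0, 1.0]] -0.040658360442239694 [[0.371, -0.929, -0.002, -0.649], [0.895, 0.358, -0.266, 0.033], [0.247, 0.097, 0.964, -0.39], [0.0, 0.0, 0.0, 1.0]]
```

View pics/scene0.png

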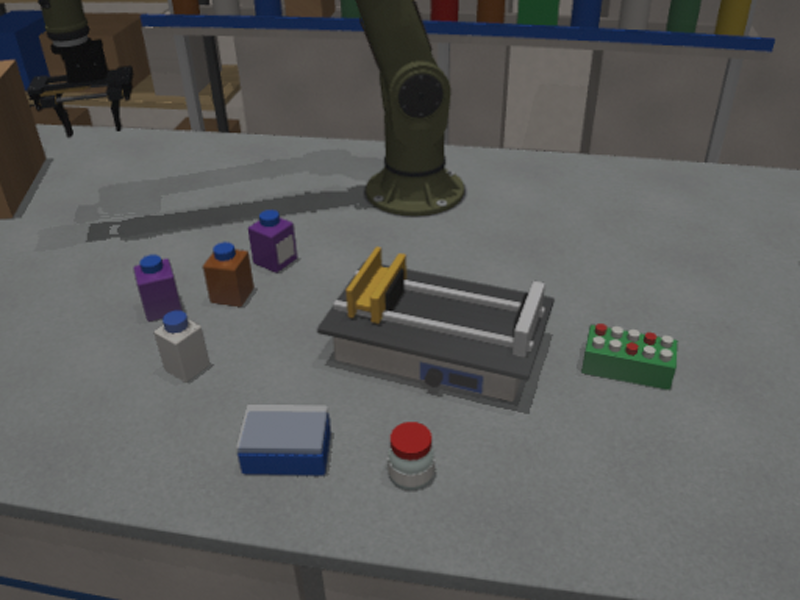

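View pics/side0.png

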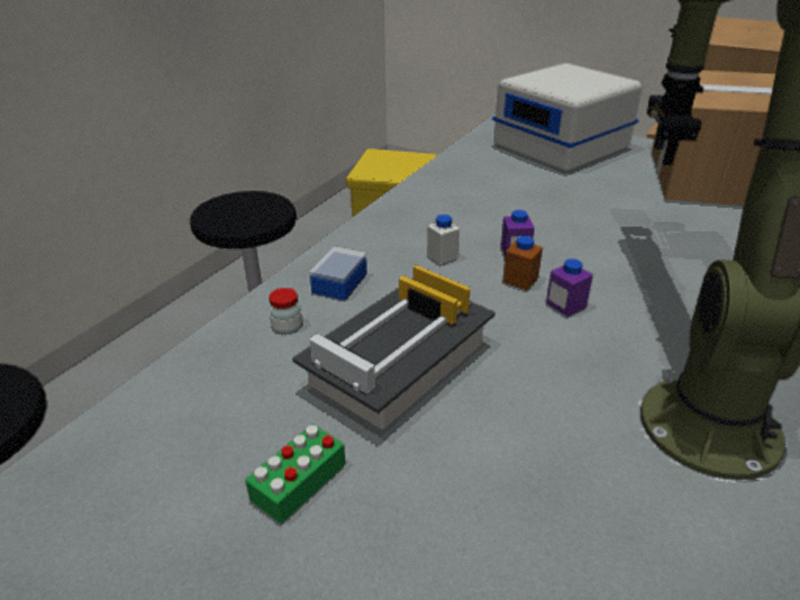

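View pics/wrist0.png

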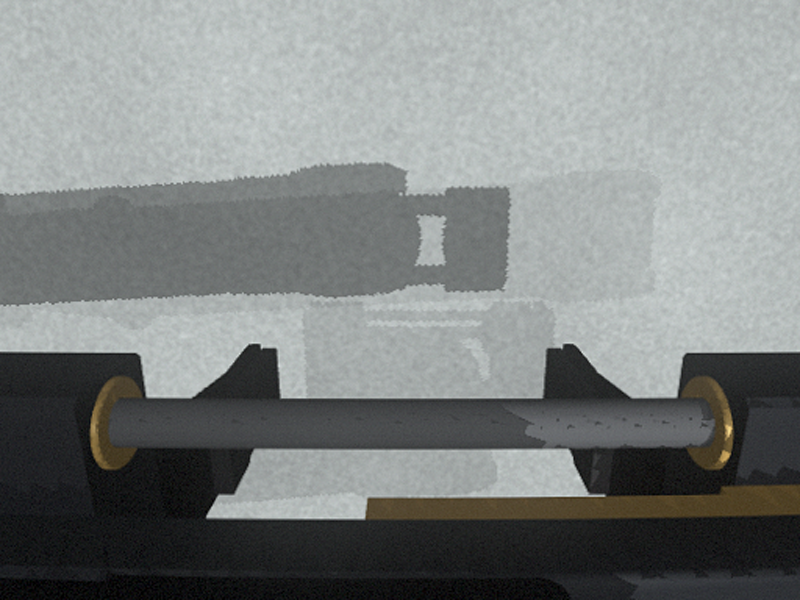

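```bash
cat > h.py <<'E'
import numpy as np,cv2
from scipy.optimize import least_squares
def crop(img,x0,y0,w,h,f,name):
    c=cv2.resize(img[y0:y0+h,x0:x0+w,::-1],None,fx=f,fy=f,interpolation=cv2.INTER_CUBIC)
    c=np.clip(c.astype(float)*1.5,0,255).astype(np.uint8)
    for i in range(x0-x0%10+10,x0+w,10):
        X=int((i-x0+.5)*f); cv2.line(c,(X,0),(X,6 if i%50 else 14),(0,255,255),1); cv2.putText(c,str(i),(X-8,22),0,.35,(0,255,255),1)
    for i in range(y0-y0%10+10,y0+h,10):
        Y=int((i-y0+.5)*f); cv2.line(c,(0,Y),(6,Y),(0,255,255),1); cv2.putText(c,str(i),(8,Y+4),0,.35,(0,255,255),1)
    cv2.imwrite("pics/"+name,c)
def proj(d,P):
    P=np.atleast_2d(P); M=d["camera_from_world"]; c=P@M[:3,:3].T+M[:3,3]
    u=c[:,0]/-c[:,2]; v=-c[:,1]/-c[:,2]; k=1+d["k1"]*(u*u+v*v)
    m=d["mtx"]; return np.c_[m[0,0]*u*k+m[0,2],m[1,1]*v*k+m[1,2]]
def pt(p,l):
    c,s=np.cos(p[2]),np.sin(p[2]); l=np.atleast_2d(l).astype(float)
    return np.c_[p[0]+c*l[:,0]-s*l[:,1],p[1]+s*l[:,0]+c*l[:,1],l[:,2]]
def fit(obs,p0):
    # obs list of (cam dict, local pts, pixels)
    f=lambda p:np.concatenate([(proj(d,pt(p,l))-px).ravel() for d,l,px in obs])
    r=least_squares(f,p0,loss="soft_l1"); return r.x,r.fun.reshape(-1,2)
E
python3 - <<'E'
from h import *
from bench import get_image
import pickle
D={n:get_image(n) for n in("scene","side")}
pickle.dump(D,open("D0.pkl","wb"))
a=D["scene"]["img"];b=D["side"]["img"]
crop(a,80,130,120,118,5,"c1.png"); crop(a,195,150,165,115,4.8,"c2.png")
crop(b,265,130,120,80,6,"c3.png"); crop(b,180,165,145,120,5,"c4.png")
E
```

```text
(no output)
```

View pics/c1.png

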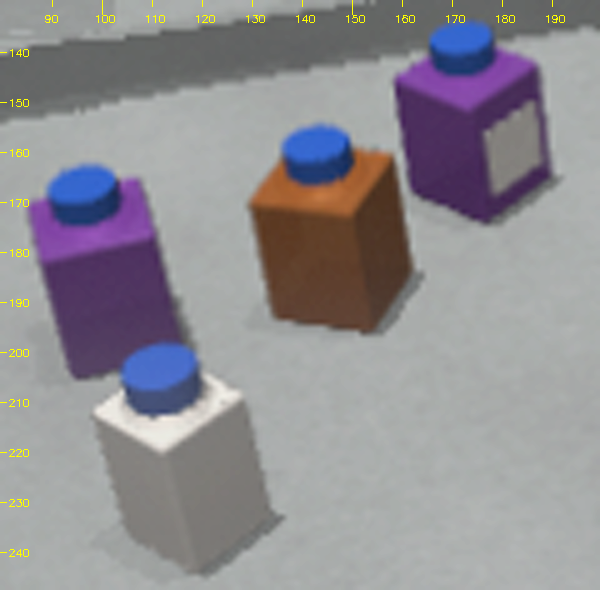

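View pics/c2.png

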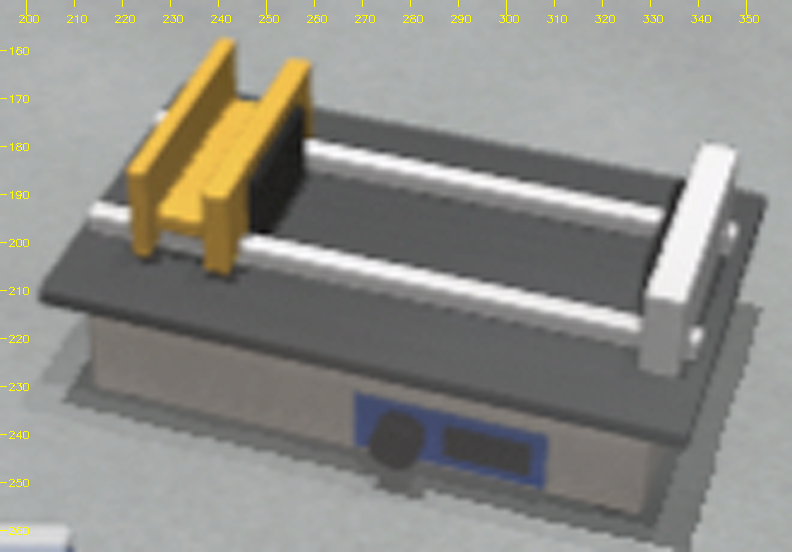

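View pics/c3.png

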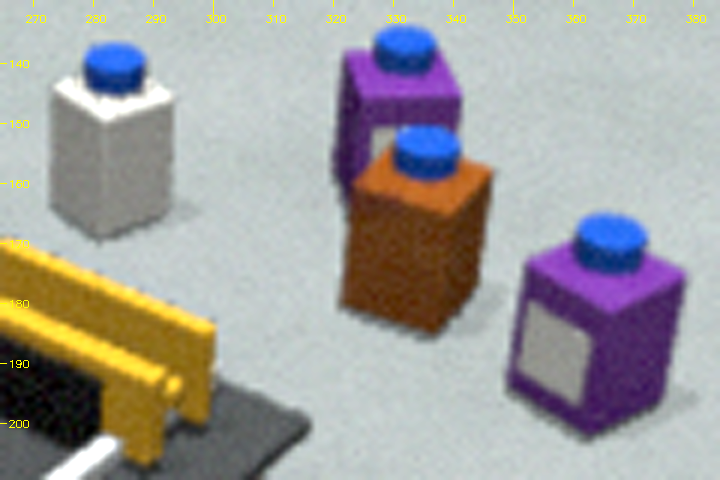

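View pics/c4.png

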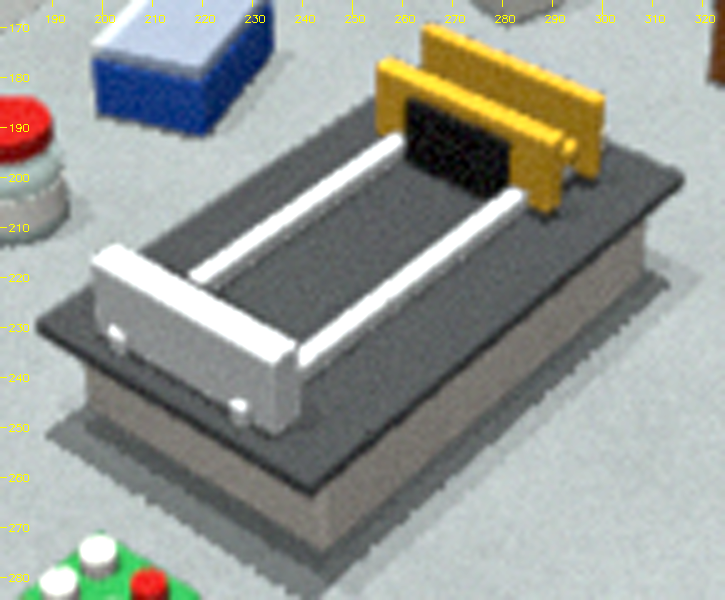

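```bash
cat > m.py <<'E'
from h import *
import pickle
D=pickle.load(open("D0.pkl","rb")); S,T=D["scene"],D["side"]
def ray0(d,px,z):
    return least_squares(lambda p:(proj(d,[[p[0],p[1],z]])-px).ravel(),[.6,0]).x
A={"amber":(.032,[(129.5,170.5),(149.5,172.5),(157.7,159.9),(134.1,193.1),(154.3,196.1),(162.1,184.5)],[(323.7,160),(339,165),(346.7,157.8),(321.3,180.3),(336.5,185.5),(344.2,177)]),
"white":(.028,[(98.1,211.9),(112.1,219.9),(128.5,208.9),(104.9,235.5),(119.5,244.1),(133.7,232.9)],[(273.2,144.2),(282.5,149.5),(293.3,145.7),(273.2,164.2),(281.3,169.5),(292.5,165.7)])}
for n,(h,a,b) in A.items():
    Z=[.085]*3+[0]*3
    p0=np.mean([ray0(S,px,z) for px,z in zip(a,Z)],axis=0)
    ring=np.array([(h,h),(-h,h),(-h,-h),(h,-h)])
    best=None
    for i in range(4):
      for j in range(4):
       for s in(1,-1):
        la=[(*ring[(i+s*k)%4],z) for z in(.085,0) for k in range(3)]
        lb=[(*ring[(j+s*k)%4],z) for z in(.085,0) for k in range(3)]
        for y in(0,.8,-.8):
          p,r=fit([(S,la,a),(T,lb,b)],[*p0,y])
          if abs(p[2])<=.79 and (best is None or (r**2).sum()<(best[1]**2).sum()): best=(p,r)
    print(n,best[0].round(4),np.degrees(best[0][2]),"rms",np.sqrt((best[1]**2).mean()),best[1].round(1).tolist())
la=[(.1,-.19,.08),(.1,.15,.08),(-.1,.15,.08),(.065,.11,.13),(-.065,.11,.13)]
pa=[(203,211.3),(337.6,241.2),(354.3,190.5),(330.3,211.4),(341,179.7)]
lb=[(.1,.15,.08),(-.1,.15,.08),(-.1,-.19,.08)]
pb=[(187.1,228.9),(242.1,262.5),(316.3,200.7)]
p,r=fit([(S,la,pa),(T,lb,pb)],[.6,0,0]); print("shaker",p.round(4),np.degrees(p[2]),r.round(1).tolist())
for cam,px,x in((S,(221.2,184.5),.065),(S,(240.8,157.4),-.065),(T,(300.1,183.5),-.065)):
    q=least_squares(lambda q:(proj(cam,pt(p,[(x,-.165+q[0],.14)]))-px).ravel(),[.01]); print("clamp",q.x,q.fun)
E
python3 m.py
```

```text
amber [ 0.442  -0.273  -0.0483] -2.766993169944346 rms 0.6931396741225433 [[-1.2, -0.4], [0.3, 0.1], [0.8, 0.0], [-0.5, 1.4], [-0.0, 1.1], [0.5, -0.4], [-1.1, -0.2], [1.1, -0.1], [0.6, -0.9], [-0.8, 0.2], [0.8, 0.4], [0.2, 0.5]]
white [ 0.6417 -0.2774 -0.4643] -26.604394016615508 rms 0.7733517571497361 [[-0.5, -0.6], [0.1, -0.1], [1.1, -1.0], [-0.1, 1.1], [-0.5, 1.4], [1.8, 0.4], [-0.1, -0.8], [-0.3, -0.0], [1.3, -0.4], [-0.5, -0.9], [0.2, 0.2], [0.9, -0.3]]
shaker [ 0.5381  0.1463 -0.1708] -9.787059542851319 [[0.1, -1.1], [2.4, -0.7], [1.6, -0.6], [-2.5, -0.9], [-1.4, -0.9], [-2.0, -0.3], [-1.5, -0.6], [-0.2, -1.7]]
clamp [0.01208649] [-0.18154413  0.89620574]
clamp [0.01314215] [ 0.00077313 -0.00425317]
clamp [0.01334496] [0.12466235 0.16545219]
```

```bash
cat >> m.py <<'E'
print("--")
def f(p):
    L=[(x,p[3] if z==.13 else y,z) for x,y,z in la]
    return np.concatenate([(proj(S,pt(p,L))-pa).ravel(),(proj(T,pt(p,lb))-pb).ravel()])
r=least_squares(f,[.54,.146,-.17,.115],loss="soft_l1"); print(r.x.round(4),np.degrees(r.x[2]),r.fun.reshape(-1,2).round(1).tolist()); p=r.x
for cam,px,x in((S,(221.2,184.5),.065),(S,(240.8,157.4),-.065),(T,(300.1,183.5),-.065)):
    q=least_squares(lambda q:(proj(cam,pt(p,[(x,-.165+q[0],.14)]))-px).ravel(),[.01]); print("clamp",q.x,q.fun)
for d,n,x0,y0,w,hh,ff in((S,"o1",195,140,165,125,4.8),(T,"o2",180,165,145,120,5)):
    im=d["img"].copy()
    big=cv2.resize(im,None,fx=4,fy=4,interpolation=cv2.INTER_CUBIC)
    def ln(P):
        q=((proj(d,pt(p,P))+.5)*4).astype(int); cv2.polylines(big,[q.reshape(-1,1,2)],False,(255,0,255),1)
    ln([(.1,-.19,.08),(.1,.15,.08),(-.1,.15,.08),(-.1,-.19,.08),(.1,-.19,.08)])
    for x in(-.038,.038): ln([(x,-.19,.094),(x,.15,.094)])
    ln([(-.065,.11,.13),(.065,.11,.13),(.065,.11,.08)])
    ln([(-.037,-.105+.012,.105),(.037,-.105+.012,.105)])
    cv2.imwrite(f"pics/{n}.png",big[y0*4:(y0+hh)*4,x0*4:(x0+w)*4,::-1])
E
python3 m.py|sed -n '/--/,$p'
```

```text
--
[ 0.538   0.1435 -0.1683  0.1178] -9.64308010851513 [[-1.0, -1.0], [1.3, -1.0], [0.5, -0.8], [-0.3, -0.4], [0.5, -0.5], [-1.4, -0.8], [-0.7, -1.3], [0.1, -2.2]]
clamp [0.01496514] [-0.22166406  1.10304492]
clamp [0.01633268] [-0.03066808  0.17008155]
clamp [0.0158042] [-0.00563319 -0.00744118]
```

```bash
python3 -c "
import cv2;a=cv2.imread('pics/o1.png');b=cv2.imread('pics/o2.png');print(a.shape,b.shape)"
```

```text
(500, 660, 3) (480, 580, 3)
```

View pics/o1.png

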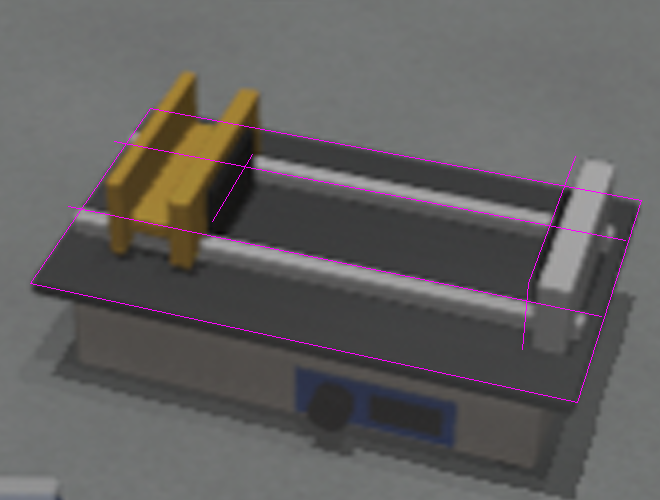

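View pics/o2.png

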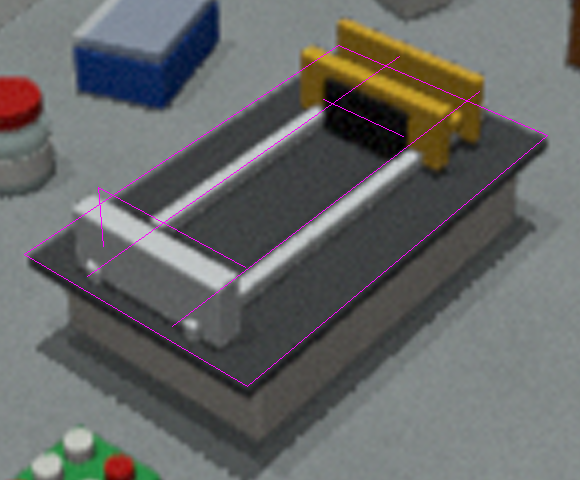

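```bash
cat >> h.py <<'E'
from scipy.spatial.transform import Rotation as Ro
def tool():
    from bench import ctrl
    s=ctrl.get_state(); R=Ro.from_rotvec(s["tool_rot"]).as_matrix(); return s,R
def go(target,jaw_deg):
    """shift (mm, tool axes) to TCP target & yaw about tool y to bring tool x along world angle jaw_deg (mod 180)"""
    s,R=tool(); d=R.T@(np.array(target)-s["position"])*1000
    a=np.degrees(np.arctan2(R[1,0],R[0,0])); 
    turn=-(jaw_deg-a); turn=(turn+90)%180-90   # y points down
    print("pos",s["position"].round(4),"jaw",a.round(2),"t",round(s["time"],2)); print("R",R.round(3).tolist())
    print("shift mm before turn",d.round(1),"turn",round(turn,1),"q7",s["joint_positions"][6].round(2))
    print("F",s["ft_force"].round(2),"w",round(s["grip_width"],3))
E
python3 - <<'E'
from h import *
exec(open("m.py").read().split("A={")[0])
for px in((97-.3,165.5),(172,137.5),(143.5,157.5),(112,202.5)): print(ray0(S,px,.107))
for px in((332,136.5),(366,168),(336,152.5),(284,139.5)): print("side",ray0(T,px,.107))
go([.442,-.273,.20],-2.8)
E
```

```text
[ 0.49368477 -0.38654303]
[ 0.32247566 -0.22542828]
[ 0.43745149 -0.27132869]
[ 0.64119258 -0.27718384]
side [ 0.49719296 -0.38130549]
side [ 0.32163236 -0.22539254]
side [ 0.44175469 -0.27476235]
side [ 0.63988273 -0.27363768]
pos [ 0.2408 -0.6035  0.2221] jaw -68.24 t 0.25
R [[0.371, -0.0, 0.929], [-0.929, 0.001, 0.371], [-0.001, -1.0, -0.0]]
shift mm before turn [-232.3   22.2  309.4] turn -65.4 q7 -0.06
F [ 0.06 -0.61 -0.06] w 1.001
```

Request:
drive_tool(
  increments="-29 2.5 38.7 0 0;-29 2.5 38.7 0 0;-29 2.5 38.7 0 0;-29 2.5 38.7 0 0;-29 2.5 38.7 0 0;-29 2.5 38.7 0 0;-29 2.5 38.7 0 0;-29 2.5 38.7 0 0;0 0 0 -9.4 0;0 0 0 -9.4 0;0 0 0 -9.4 0;0 0 0 -9.4 0;0 0 0 -9.4 0;0 0 0 -9.4 0;0 0 0 -9 0;0 0 0 0 0;0 0 0 0 0",
)

```text
time: 2.38
position: [0.4424, -0.2735, 0.2026]
tool_rot: [-1.571, 0.041, -0.041]
ft_force: [0.2, 0.7, -0.7]
grip_width: 1.001
```

```bash
python3 - <<'E'
from h import *
from bench import get_image
go([.441,-.273,.048],-2.8)
d=get_image("wrist"); 
import pickle; pickle.dump(d,open("w1.pkl","wb"))
crop(d["img"],0,0,512,384,1.5,"w1.png")
for yaw in (-.0483,):
  for z in(0,.085): print(z,proj(d,pt([.441,-.273,yaw],[(a,b,z) for a,b in((.032,.032),(.032,-.032),(-.032,-.032),(-.032,.032))])).round(0).tolist())
print("cap",proj(d,[[.441,-.273,.107]]))
E
```

```text
pos [ 0.4424 -0.2735  0.2026] jaw -2.99 t 2.38
R [[0.999, 0.0, 0.052], [-0.052, -0.0, 0.999], [0.0, -1.0, -0.0]]
shift mm before turn [ -1.5 154.6   0.4] turn -0.2 q7 0.43
F [ 0.2   0.69 -0.71] w 1.001
0 [[293.0, 133.0], [291.0, 191.0], [233.0, 191.0], [232.0, 133.0]]
0.085 [[301.0, 144.0], [299.0, 218.0], [225.0, 218.0], [223.0, 144.0]]
cap [[261.94327037 189.36094004]]
```

View pics/w1.png

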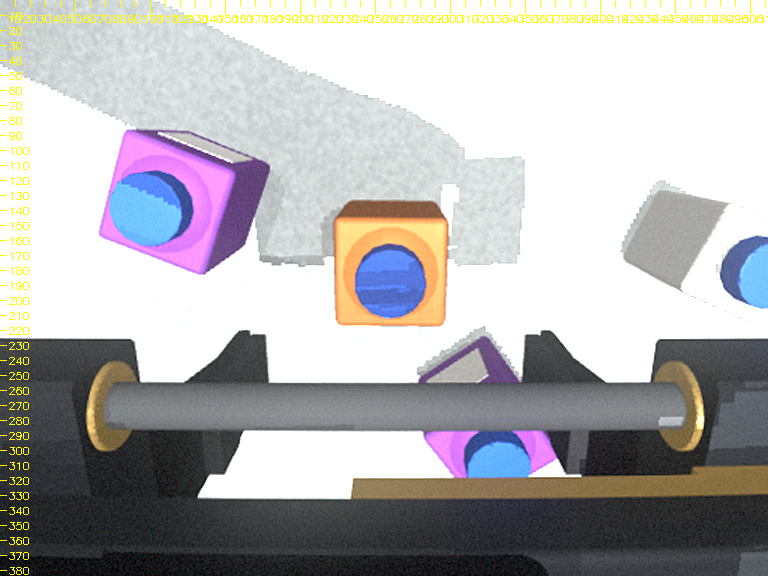

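Request:
drive_tool(
  increments="-2 30 0.4 0 0;0 30 0 0 0;0 30 0 0 0;0 30 0 0 0;0 20 0 0 0;0 14 0 0 0;0 0 0 0 0;0 0 0 0 255;0 0 0 0 255;0 0 0 0 255;0 0 0 0 255;0 0 0 0 255;0 0 0 0 255;0 0 0 0 255;0 0 0 0 255",
  squeeze=20,
)

```text
time: 4.3
position: [0.4405, -0.2733, 0.0492]
tool_rot: [-1.571, 0.039, -0.039]
ft_force: [-2.0, 0.8, 6.5]
grip_width: 0.736
```

Request:
drive_tool(
  increments="0 -10 0 0 255;0 -20 0 0 255;0 -30 0 0 255;0 -30 0 0 255;0 -30 0 0 255;0 -20 0 0 255;0 0 0 0 255;0 0 0 0 255",
)

```text
time: 5.3
position: [0.4397, -0.2724, 0.1871]
tool_rot: [-1.569, 0.04, -0.037]
ft_force: [-1.2, 0.1, -4.9]
grip_width: 0.735
```

```bash
python3 - <<'E'
from h import *
from bench import get_image
p=[.538,.1435,-.1683]
tp=pt(p,[(0,.073,.08+.048+.06)])[0]; print(tp)
go(tp,-9.65)
d=get_image("scene"); crop(d["img"],80,60,200,150,4,"s2.png")
E
```

```text
[0.55022798 0.21546858 0.188     ]
pos [ 0.4397 -0.2724  0.1871] jaw -2.83 t 5.3
R [[0.999, -0.002, 0.049], [-0.049, 0.001, 0.999], [-0.002, -1.0, 0.001]]
shift mm before turn [ 86.3  -0.5 492.8] turn 6.8 q7 0.43
F [-1.17  0.13 -4.86] w 0.735
```

View pics/s2.png

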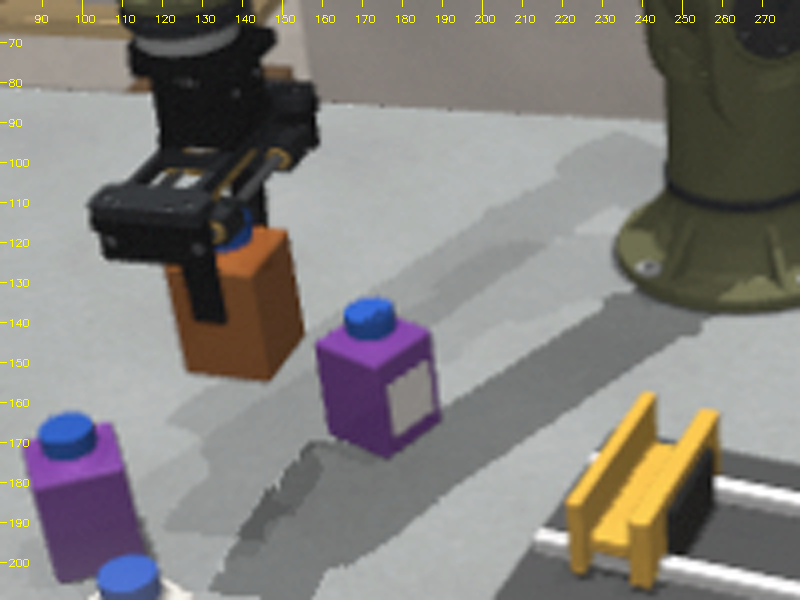

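Request:
drive_tool(
  increments="0 -20 0 0 255;0 -20 0 0 255;7.2 0 25 0 255;7.2 0 43 0 255;7.2 0 43 0 255;7.2 0 43 0 255;7.2 0 43 0 255;7.2 0 43 0 255;7.2 0 43 0 255;7.2 0 43 0 255;7.2 0 43 0 255;7.2 0 43 0 255;7.2 0 43 0 255;7.1 0 38 0 255;0 0 0 3.4 255;0 0 0 3.4 255;0 0 0 0 255;0 0 0 0 255",
)

```text
time: 7.6
position: [0.5508, 0.2149, 0.2277]
tool_rot: [-1.567, 0.132, -0.131]
ft_force: [0.2, 0.3, -3.9]
grip_width: 0.732
```

```bash
python3 - <<'E'
from h import *
from bench import get_image
import pickle
p=[.538,.1435,-.1683]
tp=pt(p,[(0,.073,.08+.048+.015)])[0]; print(tp)
go(tp,-9.65)
D={n:get_image(n) for n in("scene","side","wrist")}; pickle.dump(D,open("D1.pkl","wb"))
crop(D["scene"]["img"],230,110,150,140,4.2,"s3.png")
crop(D["side"]["img"],170,110,150,150,4,"s3b.png")
crop(D["wrist"]["img"],0,0,512,384,1.5,"s3w.png")
E
```

```text
[0.55022798 0.21546858 0.143     ]
pos [0.5508 0.2149 0.2277] jaw -9.6 t 7.6
R [[0.986, -0.001, 0.167], [-0.167, -0.0, 0.986], [-0.001, -1.0, -0.001]]
shift mm before turn [-0.6 84.7  0.5] turn 0.1 q7 -0.74
F [ 0.21  0.29 -3.93] w 0.732
```

View pics/s3.png

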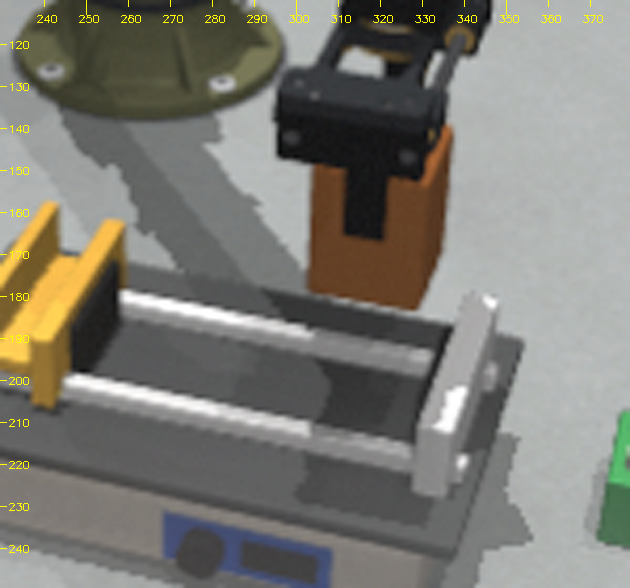

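View pics/s3b.png

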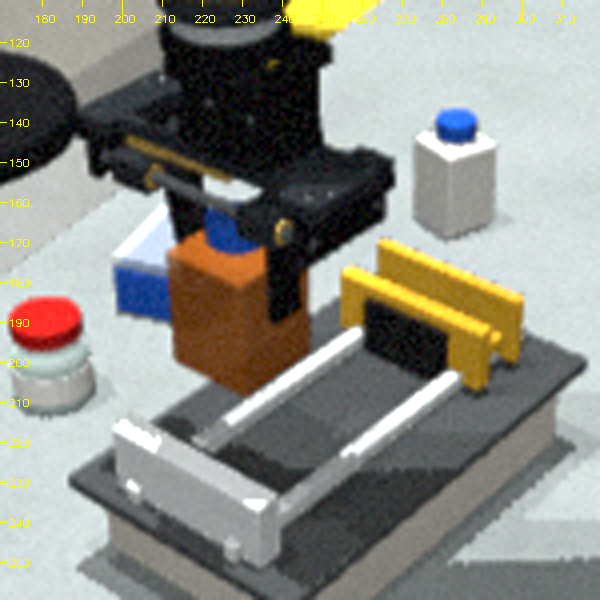

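View pics/s3w.png

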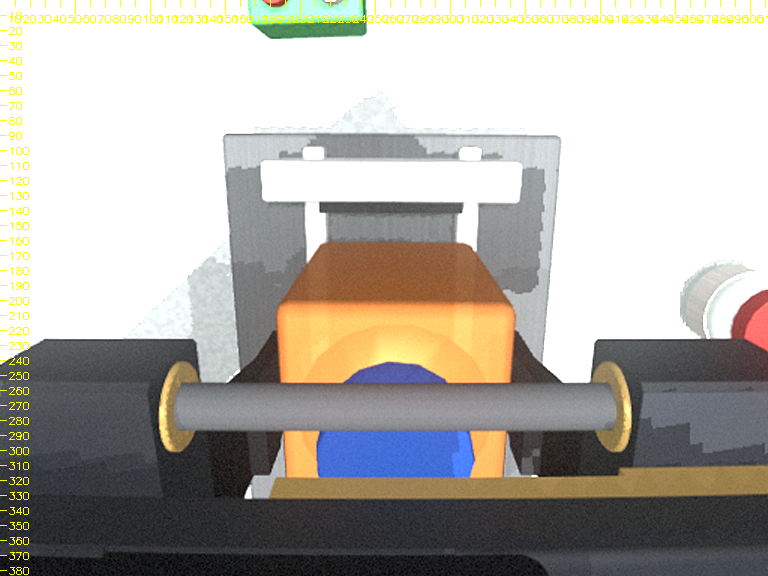

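```bash
python3 - <<'E'
from h import *
import pickle
d=pickle.load(open("D1.pkl","rb"))["wrist"]
L=[(-.1,.15,.08),(.1,.15,.08)]; P=np.array([(223,137),(560,137)])/1.5-.5
B=np.array([(262,202),(522,202)])/1.5-.5
def f(p): return np.r_[(proj(d,pt(p,L))-P).ravel(),(proj(d,pt(p,[(-.065,p[3],.13),(.065,p[3],.13)]))-B).ravel()]
r=least_squares(f,[.538,.1435,-.168,.118]);print(r.x,r.fun.reshape(-1,2).round(1).tolist())
# rails inner edges near pic row 215 : x 327? and 457
for p in(r.x,[.538,.1435,-.1683]):
  for x in(-.05,-.038,.038,.05): print(x,((proj(d,pt(p,[(x,.105,.094),(x,.085,.094)]))+.5)*1.5).round(0).tolist())
# bottle bottom edge in world
s,R=tool()
z=s["position"][2]-.048
for l in((-.032,.032),(.032,.032)):
  q=s["position"]+R@[l[0],0,l[1]]; print("bot",((proj(d,[[q[0],q[1],z],[q[0],q[1],z+.085]])+.5)*1.5).round(0).tolist())
crop(d["img"],140,80,220,130,3.6,"w3.png")
E
```

```text
[ 0.5359047   0.1411866  -0.16708555  0.11805552] [[-1.7, 0.2], [2.5, 0.1], [0.2, 0.0], [-0.9, -0.1]]
-0.05 [[305.0, 217.0], [307.0, 251.0]]
-0.038 [[326.0, 217.0], [327.0, 251.0]]
0.038 [[458.0, 217.0], [457.0, 251.0]]
0.05 [[479.0, 217.0], [477.0, 251.0]]
-0.05 [[308.0, 213.0], [310.0, 247.0]]
-0.038 [[329.0, 213.0], [330.0, 247.0]]
0.038 [[461.0, 213.0], [460.0, 247.0]]
0.05 [[482.0, 213.0], [481.0, 247.0]]
bot [[320.0, 242.0], [272.0, 306.0]]
bot [[474.0, 242.0], [523.0, 306.0]]
```

View pics/w3.png

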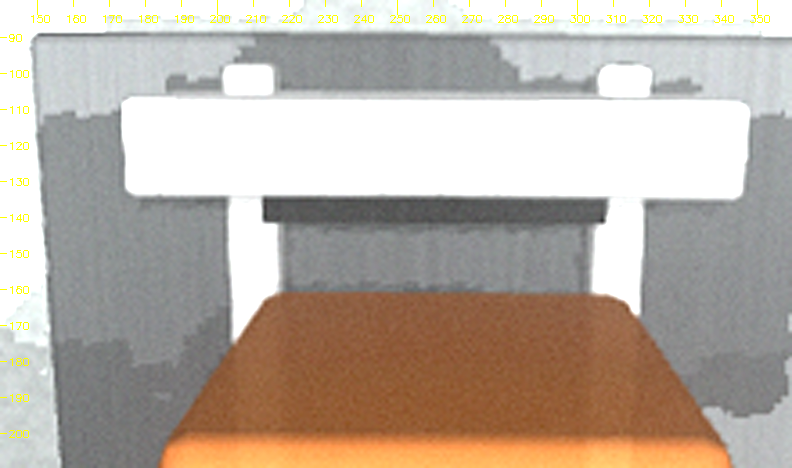

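```bash
python3 - <<'E'
from h import *
p=[.5363,.1417,-.1673]
tp=pt(p,[(0,.073,.08+.0485)])[0]; print(tp)
go(tp,-9.6)
E
```

```text
[0.54845601 0.21368077 0.1285    ]
pos [0.551  0.215  0.2283] jaw -9.63 t 7.75
R [[0.986, -0.0, 0.167], [-0.167, -0.0, 0.986], [-0.0, -1.0, -0.0]]
shift mm before turn [-2.3 99.8 -1.7] turn -0.0 q7 -0.74
F [ 0.45 -0.5  -3.45] w 0.735
```

Request:
drive_tool(
  increments="-2.3 15 -1.7 0 255;0 20 0 0 255;0 20 0 0 255;0 18 0 0 255;0 10 0 0 255;0 8 0 0 255;0 2 0 0 255;0 2 0 0 255;0 0 0 0 255",
)

```text
time: 8.88
position: [0.5488, 0.2139, 0.1339]
tool_rot: [-1.567, 0.132, -0.133]
ft_force: [-0.5, -0.3, -4.8]
grip_width: 0.732
```

```bash
python3 - <<'E'
from h import *
from bench import get_image
p=[.5363,.1417,-.1673]
go(pt(p,[(0,.073,.08+.0485)])[0],-9.6)
d=get_image("wrist")
crop(d["img"],140,60,220,150,3.6,"w4.png")
E
```

```text
pos [0.5488 0.2139 0.1339] jaw -9.64 t 8.88
R [[0.986, 0.001, 0.168], [-0.168, 0.0, 0.986], [0.001, -1.0, 0.0]]
shift mm before turn [-0.3  5.4 -0.3] turn -0.0 q7 -0.78
F [-0.53 -0.29 -4.77] w 0.732
```

View pics/w4.png

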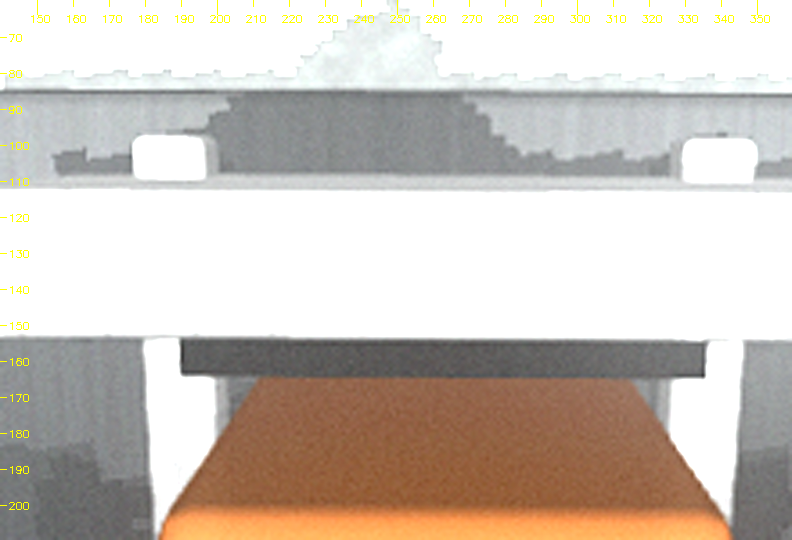

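Request:
drive_tool(
  increments="0 2 0 0 255;0 1 0 0 255;0 1 0 0 255;0 0 0 0 255",
)

```text
time: 9.43
position: [0.5486, 0.2139, 0.1295]
tool_rot: [-1.567, 0.132, -0.132]
ft_force: [-0.4, 0.3, -5.4]
grip_width: 0.736
```

Request:
drive_tool(
  increments="0 1 0 0 255;0 0 0 0 255",
)

```text
time: 9.68
position: [0.5486, 0.2143, 0.1293]
tool_rot: [-1.567, 0.132, -0.132]
ft_force: [-1.9, -0.0, 1.9]
grip_width: 0.736
```

Request:
drive_tool(
  increments="0 0 0 0 200;0 0 0 0 100;0 0 0 0 0;0 0 0 0 0;0 0 0 0 0;0 0 0 0 0;0 -20 0 0 0;0 -30 0 0 0;0 -40 0 0 0;0 -40 0 0 0;0 0 0 0 0",
)

```text
time: 11.05
position: [0.5504, 0.2154, 0.2638]
tool_rot: [-1.564, 0.126, -0.138]
ft_force: [-0.3, -0.7, -0.4]
grip_width: 1.002
```

```bash
python3 - <<'E'
from h import *
from bench import get_image
go([.6415,-.2765,.23],-26.6)
d=get_image("wrist"); crop(d["img"],0,0,512,384,1.5,"w5.png")
E
```

```text
pos [0.5504 0.2154 0.2638] jaw -9.62 t 11.05
R [[0.986, 0.008, 0.167], [-0.167, 0.002, 0.986], [0.007, -1.0, 0.004]]
shift mm before turn [ 171.8   33.3 -469.9] turn 17.0 q7 -0.72
F [-0.27 -0.74 -0.41] w 1.002
```

View pics/w5.png

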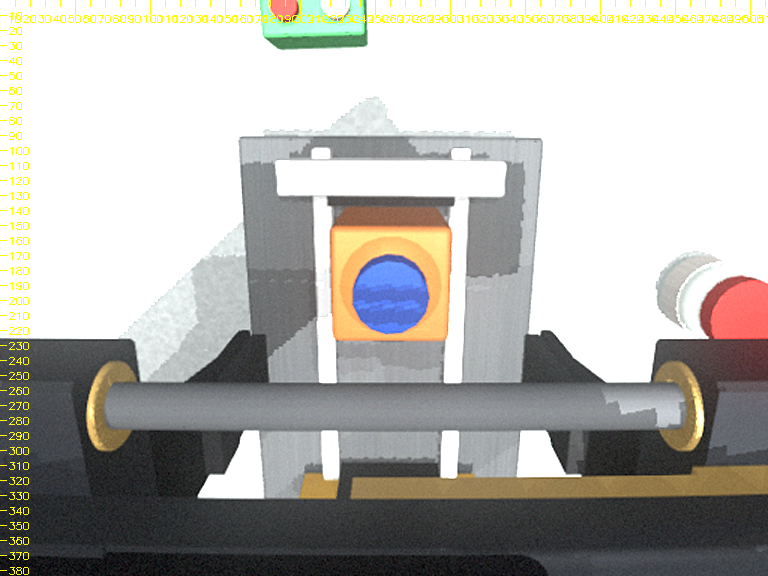

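Request:
drive_tool(
  increments="7 0 -20 0 0;14.9 0 -41 0 0;14.9 0 -41 0 0;14.9 0 -41 0 0;14.9 0 -41 0 0;14.9 0 -41 0 0;14.9 0 -41 0 0;14.9 0 -41 0 0;14.9 0 -41 0 0;14.9 0 -41 0 0;14.9 0 -41 0 0;14.9 0 -41 0 0;15 30 -40 0 0;0 30 0 8.5 0;0 0 0 8.5 0;0 0 0 0 0;0 0 0 0 0",
)

```text
time: 13.22
position: [0.6464, -0.3208, 0.1988]
tool_rot: [-1.54, 0.362, -0.363]
ft_force: [-0.3, -0.2, -0.0]
grip_width: 1.003
```

```bash
python3 - <<'E'
from h import *
from bench import get_image
W=[.641,-.2765,-.4643]
go([W[0],W[1],.048],-26.6)
d=get_image("wrist"); crop(d["img"],130,60,260,190,3,"w6.png")
for z in(0,.085):
  q=proj(d,pt(W,[(a,b,z) for a,b in((.028,.028),(.028,-.028),(-.028,-.028),(-.028,.028))])); print(q.round(1).tolist())
print(proj(d,[[W[0],W[1],.107]]))
E
```

```text
pos [ 0.6464 -0.3208  0.1988] jaw -26.47 t 13.22
R [[0.895, 0.0, 0.446], [-0.446, -0.0, 0.895], [0.0, -1.0, -0.0]]
shift mm before turn [-24.7 150.8  37.3] turn 0.1 q7 -0.18
F [-0.31 -0.18 -0.  ] w 1.003
[[267.1, 100.4], [266.8, 154.7], [214.0, 154.6], [212.1, 100.3]]
[[268.3, 102.7], [267.9, 172.7], [199.8, 172.5], [196.6, 102.6]]
[[230.63996428 142.30190168]]
```

View pics/w6.png

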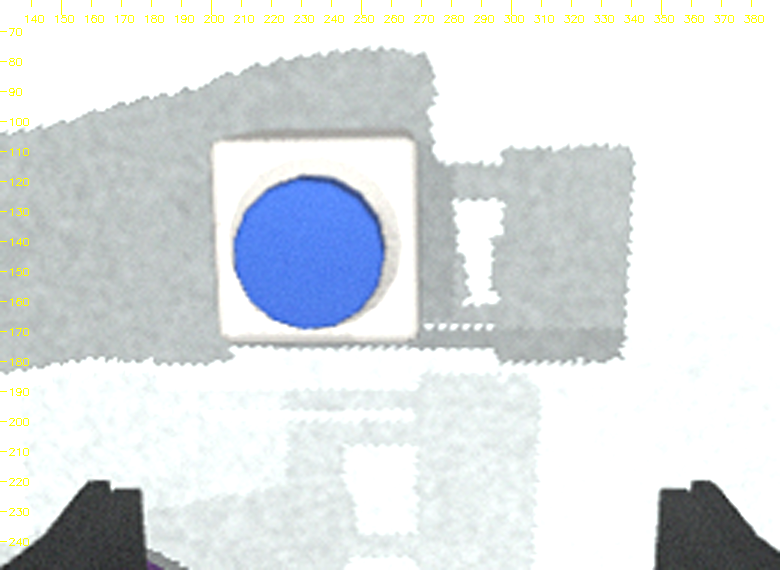

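Request:
drive_tool(
  increments="-8 0 12 0 0;-8 0 12 0 0;-7.8 0 12 0 0;0 20 0 0 0;0 30 0 0 0;0 30 0 0 0;0 30 0 0 0;0 20 0 0 0;0 20.5 0 0 0;0 0 0 0 0;0 0 0 0 255;0 0 0 0 255;0 0 0 0 255;0 0 0 0 255;0 0 0 0 255;0 0 0 0 255;0 0 0 0 255;0 0 0 0 255;0 0 0 0 255",
  squeeze=20,
)

```text
time: 15.65
position: [0.6416, -0.2785, 0.0487]
tool_rot: [-1.54, 0.364, -0.366]
ft_force: [0.4, -0.7, 5.9]
grip_width: 0.641
```

Request:
drive_tool(
  increments="0 -10 0 0 255;0 -25 0 0 255;0 -40 0 0 255;0 -40 0 0 255;0 -40 0 0 255;0 -30 0 0 255;0 0 0 -8.5 255;0 0 0 -8.5 255;0 0 0 0 255",
)

```text
time: 16.77
position: [0.6401, -0.2777, 0.2315]
tool_rot: [-1.565, 0.136, -0.131]
ft_force: [-0.1, 1.0, -4.4]
grip_width: 0.641
```

```bash
python3 - <<'E'
from h import *
from bench import get_image
p=[.5363,.1417,-.1673]
tp=pt(p,[(0,.005,.23)])[0]; print(tp)
go(tp,-9.6)
d=get_image("scene"); crop(d["img"],60,60,200,150,4,"s7.png")
E
```

```text
[0.5371326  0.14663019 0.23      ]
pos [ 0.6401 -0.2777  0.2315] jaw -9.71 t 16.77
R [[0.986, -0.003, 0.169], [-0.169, 0.002, 0.986], [-0.003, -1.0, 0.001]]
shift mm before turn [-173.1    2.5  400.9] turn -0.1 q7 0.05
F [-0.09  1.02 -4.43] w 0.641
```

View pics/s7.png

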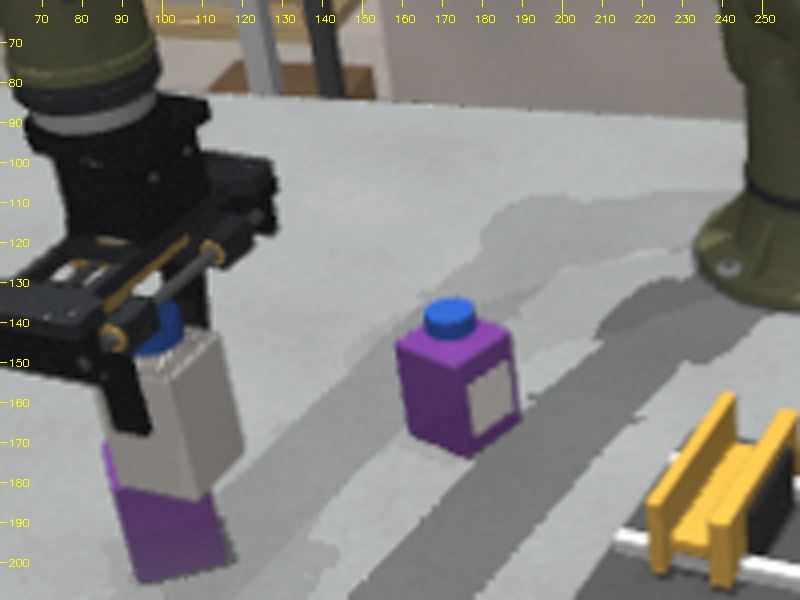

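Request:
drive_tool(
  increments="-10 0 23 0 255;-18 0 42 0 255;-18 0 42 0 255;-18 0 42 0 255;-18 0 42 0 255;-18 0 42 0 255;-18 0 42 0 255;-18 0 42 0 255;-18 0 42 0 255;-14 0 32 0 255;-5 0 10 0 255;0 0 0 0 255;0 0 0 0 255",
)

```text
time: 18.45
position: [0.5382, 0.144, 0.2327]
tool_rot: [-1.568, 0.135, -0.135]
ft_force: [-0.1, -0.1, -4.2]
grip_width: 0.645
```

```bash
python3 - <<'E'
from h import *
from bench import get_image
p=[.5363,.1417,-.1673]
tp=pt(p,[(0,.005,.1285)])[0]; print(tp)
go(tp,-9.6)
d=get_image("wrist"); crop(d["img"],0,0,512,384,1.5,"w8.png")
E
```

```text
[0.5371326  0.14663019 0.1285    ]
pos [0.5382 0.144  0.2327] jaw -9.83 t 18.45
R [[0.985, -0.0, 0.171], [-0.171, -0.001, 0.985], [-0.0, -1.0, -0.001]]
shift mm before turn [ -1.5 104.2   2.6] turn -0.2 q7 -0.58
F [-0.13 -0.12 -4.22] w 0.645
```

View pics/w8.png

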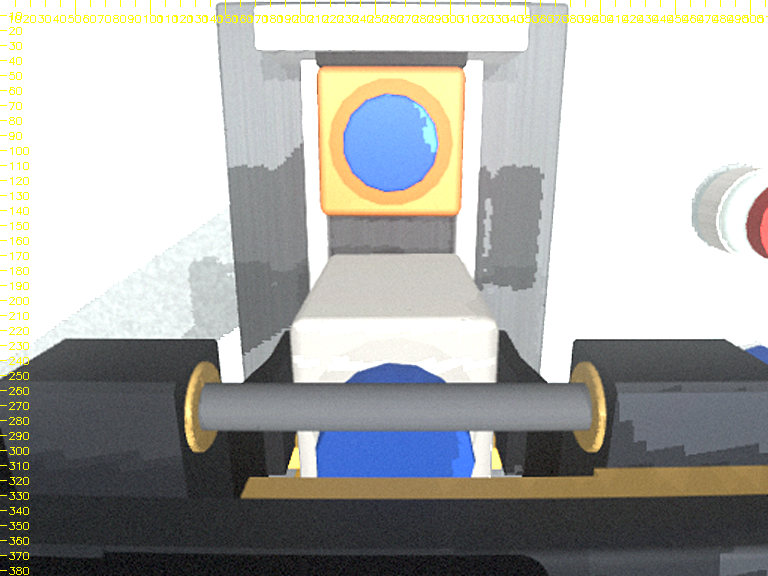

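Request:
drive_tool(
  increments="-1.5 15 1 0 255;0 25 0 0 255;0 25 0 0 255;0 18 0 0 255;0 10 0 0 255;0 4 0 0 255;0 2 0 0 255;0 2 0 0 255;0 0 0 0 255",
)

```text
time: 19.62
position: [0.5366, 0.1474, 0.1323]
tool_rot: [-1.567, 0.132, -0.133]
ft_force: [0.8, -0.2, -4.6]
grip_width: 0.642
```

Request:
drive_tool(
  increments="0 1 0 0 255;0 0 0 0 255",
)

```text
time: 19.88
position: [0.5364, 0.1473, 0.131]
tool_rot: [-1.567, 0.132, -0.132]
ft_force: [0.0, -0.6, -3.9]
grip_width: 0.638
```

Request:
drive_tool(
  increments="0 1 0 0 255;0 0 0 0 255",
)

```text
time: 20.12
position: [0.5363, 0.1473, 0.1299]
tool_rot: [-1.567, 0.132, -0.132]
ft_force: [0.1, -0.3, -2.6]
grip_width: 0.646
```

Request:
drive_tool(
  increments="0 0.7 0 0 255;0 0 0 0 255",
)

```text
time: 20.38
position: [0.5364, 0.1473, 0.1292]
tool_rot: [-1.567, 0.132, -0.132]
ft_force: [-0.9, -0.5, -3.9]
grip_width: 0.64
```

Request:
drive_tool(
  increments="0 0.6 0 0 255;0 0 0 0 255",
)

```text
time: 20.62
position: [0.5364, 0.1473, 0.1287]
tool_rot: [-1.567, 0.132, -0.132]
ft_force: [0.5, 0.0, -3.2]
grip_width: 0.639
```

Request:
drive_tool(
  increments="0 0.6 0 0 255;0 0 0 0 255",
)

```text
time: 20.88
position: [0.5364, 0.1474, 0.1286]
tool_rot: [-1.567, 0.132, -0.132]
ft_force: [-1.7, -0.6, 1.8]
grip_width: 0.639
```

Request:
drive_tool(
  increments="0 0 0 0 200;0 0 0 0 100;0 0 0 0 0;0 0 0 0 0;0 0 0 0 0;0 0 0 0 0;0 -20 0 0 0;0 -30 0 0 0;0 -40 0 0 0;0 -40 0 0 0;0 0 0 0 0;0 0 0 0 0",
)

```text
time: 22.38
position: [0.5364, 0.1473, 0.2586]
tool_rot: [-1.567, 0.132, -0.133]
ft_force: [0.1, 0.2, -1.1]
grip_width: 1.001
```

```bash
python3 - <<'E'
from h import *
from bench import get_image
p=[.5363,.1417,-.1673]
tp=pt(p,[(0,-.195,.22)])[0]; print(tp)
go(tp,-9.6)
d=get_image("wrist"); crop(d["img"],0,0,512,384,1.5,"w9.png")
d=get_image("scene"); crop(d["img"],195,120,165,130,4.8,"s9.png")
E
```

```text
[ 0.50382847 -0.0505774   0.22      ]
pos [0.5364 0.1473 0.2586] jaw -9.64 t 22.38
R [[0.986, 0.001, 0.167], [-0.167, -0.0, 0.986], [0.001, -1.0, -0.0]]
shift mm before turn [   1.    38.6 -200.6] turn -0.0 q7 -0.58
F [ 0.11  0.19 -1.06] w 1.001
```

View pics/w9.png

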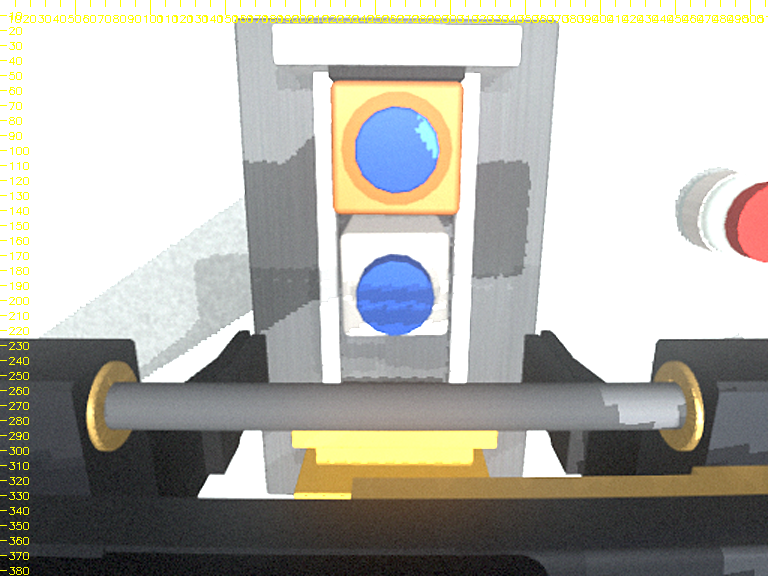

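View pics/s9.png

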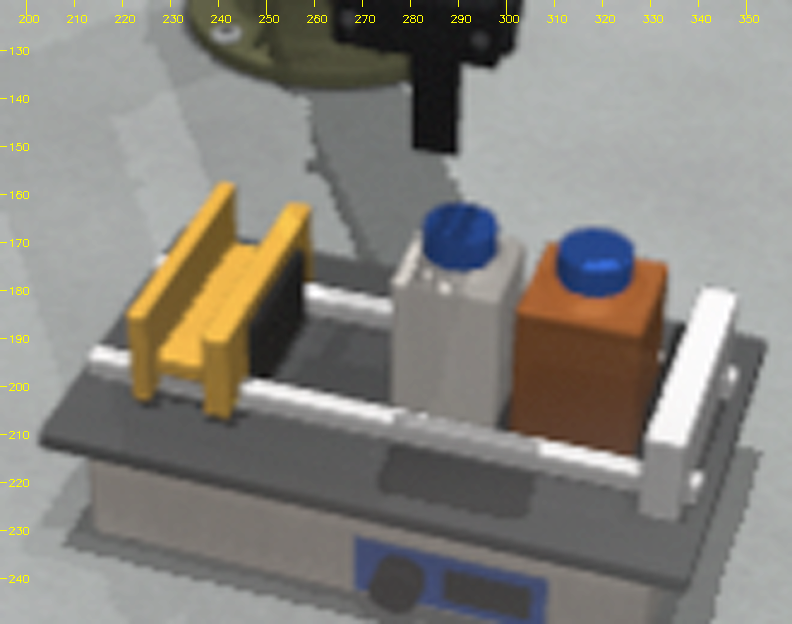

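Request:
drive_tool(
  increments="0 0 -30 0 255;0 0 -45 0 255;0 0 -45 0 255;0 0 -45 0 255;0 0 -36 0 255;1 20 0 0 255;0 30 0 0 255;0 30 0 0 255;0 0 0 0 255;0 0 0 0 255",
  squeeze=10,
)

```text
time: 23.72
position: [0.5041, -0.0509, 0.1788]
tool_rot: [-1.567, 0.132, -0.132]
ft_force: [0.2, 0.7, 0.5]
grip_width: 0.016
```

```bash
python3 - <<'E'
from h import *
from bench import get_image
p=[.5363,.1417,-.1673]
tp=pt(p,[(0,-.195,.107)])[0]; print(tp)
go(tp,-9.6)
d=get_image("side"); crop(d["img"],180,100,200,150,4,"s10.png")
d=get_image("scene"); crop(d["img"],180,110,180,130,4.2,"s10a.png")
E
```

```text
[ 0.50382847 -0.0505774   0.107     ]
pos [ 0.5041 -0.0509  0.1788] jaw -9.63 t 23.73
R [[0.986, 0.0, 0.167], [-0.167, 0.0, 0.986], [0.0, -1.0, 0.0]]
shift mm before turn [-0.3 71.8  0.3] turn -0.0 q7 -0.16
F [0.24 0.7  0.48] w 0.016
```

View pics/s10.png

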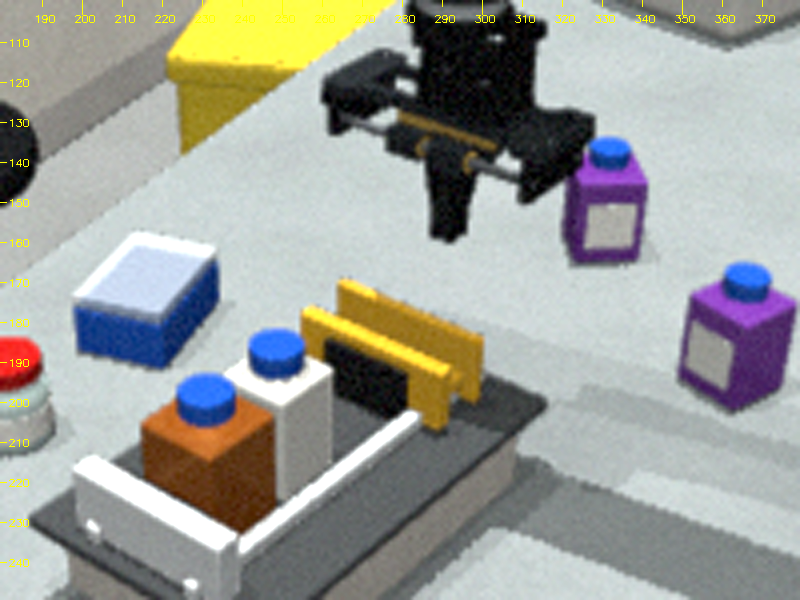

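View pics/s10a.png

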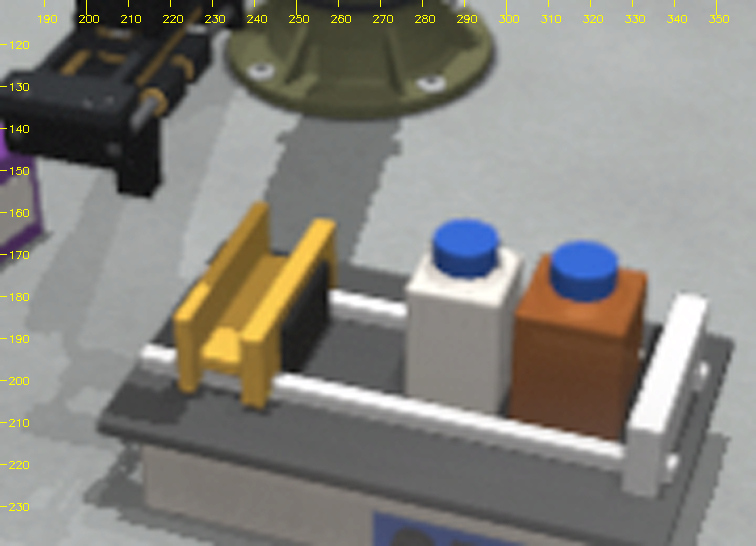

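Request:
drive_tool(
  increments="0 30 0 0 255;0 30 0 0 255;0 11 0 0 255;0 0 0 0 255;0 0 6 0 255;0 0 6 0 255;0 0 5 0 255;0 0 4 0 255;0 0 4 0 255;0 0 4 0 255;0 0 4 0 255;0 0 4 0 255;0 0 0 0 255",
)

```text
time: 25.45
position: [0.5098, -0.0148, 0.1071]
tool_rot: [-1.567, 0.132, -0.132]
ft_force: [-1.0, -1.4, 0.1]
grip_width: 0.008
```

```bash
python3 - <<'E'
from h import *
from bench import get_image
p=[.5363,.1417,-.1673]
go(pt(p,[(0,-.095,.107)])[0],-9.6)
d=get_image("scene"); crop(d["img"],180,110,180,130,4.2,"s11a.png")
E
```

```text
pos [ 0.5098 -0.0148  0.1071] jaw -9.65 t 25.45
R [[0.986, -0.0, 0.168], [-0.168, -0.001, 0.986], [-0.0, -1.0, -0.001]]
shift mm before turn [-0.   0.  63.8] turn -0.0 q7 -0.28
F [-1.04 -1.44  0.1 ] w 0.008
```

View pics/s11a.png

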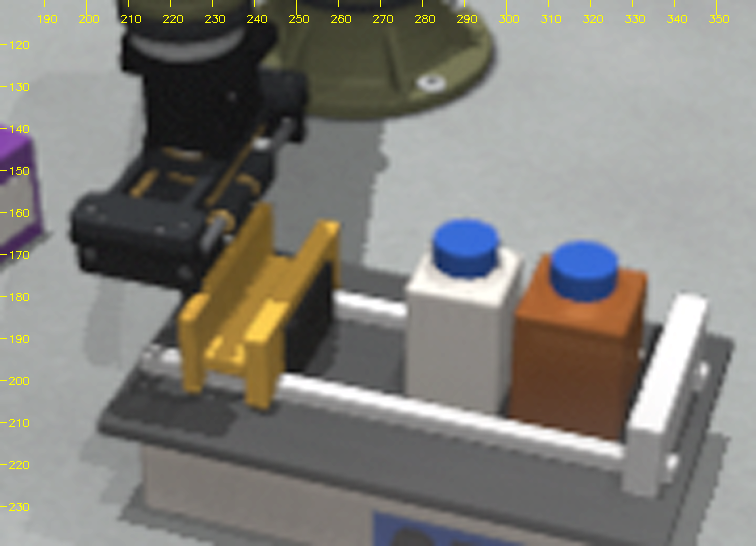

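Request:
drive_tool(
  increments="0 0 4 0 255;0 0 5 0 255;0 0 6 0 255;0 0 6 0 255;0 0 6 0 255;0 0 6 0 255;0 0 6 0 255;0 0 5 0 255;0 0 4 0 255;0 0 3 0 255;0 0 0 0 255",
)

```text
time: 26.88
position: [0.5185, 0.0365, 0.1072]
tool_rot: [-1.566, 0.132, -0.132]
ft_force: [0.9, -1.3, 0.8]
grip_width: 0.002
```

```bash
python3 - <<'E'
from h import *
from bench import get_image
p=[.5363,.1417,-.1673]
go(pt(p,[(0,-.0805,.107)])[0],-9.6)
d=get_image("scene"); crop(d["img"],180,110,180,130,4.2,"s12a.png")
E
```

```text
pos [0.5185 0.0365 0.1072] jaw -9.61 t 26.88
R [[0.986, -0.0, 0.167], [-0.167, 0.001, 0.986], [-0.0, -1.0, 0.001]]
shift mm before turn [ 0.1  0.2 26.2] turn -0.0 q7 -0.4
F [ 0.88 -1.32  0.78] w 0.002
```

View pics/s12a.png

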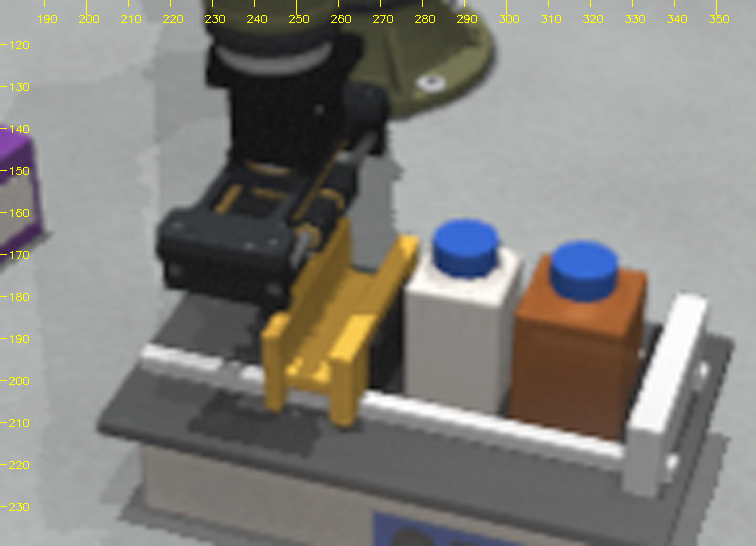

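Request:
drive_tool(
  increments="0 0 2 0 255;0 0 2 0 255;0 0 2 0 255;0 0 2 0 255;0 0 2 0 255;0 0 2 0 255;0 0 2 0 255;0 0 2 0 255;0 0 0 0 255",
)

```text
time: 28.05
position: [0.521, 0.0513, 0.1071]
tool_rot: [-1.567, 0.132, -0.132]
ft_force: [-1.9, -4.7, 2.3]
grip_width: 0.004
```

Request:
drive_tool(
  increments="0 0 1 0 255;0 0 1 0 255;0 0 1 0 255;0 0 1 0 255",
)

```text
time: 28.55
position: [0.5217, 0.0549, 0.1071]
tool_rot: [-1.568, 0.133, -0.132]
ft_force: [-1.7, -5.1, 3.7]
grip_width: 0.003
```

Request:
drive_tool(
  increments="0 0 1 0 255;0 0 1 0 255",
)

```text
time: 28.8
position: [0.522, 0.0569, 0.1071]
tool_rot: [-1.568, 0.133, -0.132]
ft_force: [-1.5, -4.8, 3.0]
grip_width: 0.01
```

Request:
drive_tool(
  increments="0 0 1 0 255;0 0 1 0 255",
)

```text
time: 29.05
position: [0.5221, 0.0577, 0.1071]
tool_rot: [-1.569, 0.134, -0.132]
ft_force: [-3.8, -8.5, 4.7]
grip_width: 0.005
```

```bash
python3 - <<'E'
from h import *
from bench import get_image
p=[.5363,.1417,-.1673]
go(pt(p,[(0,-.0805,.107)])[0],-9.6)
d=get_image("scene"); crop(d["img"],240,140,120,90,6,"s13a.png")
d=get_image("side"); crop(d["img"],180,140,130,110,5,"s13b.png")
E
```

```text
pos [0.5221 0.0577 0.1071] jaw -9.7 t 29.05
R [[0.986, -0.001, 0.168], [-0.168, -0.003, 0.986], [-0.001, -1.0, -0.003]]
shift mm before turn [-0.   0.1  4.7] turn -0.1 q7 -0.45
F [-3.76 -8.54  4.66] w 0.005
```

View pics/s13a.png

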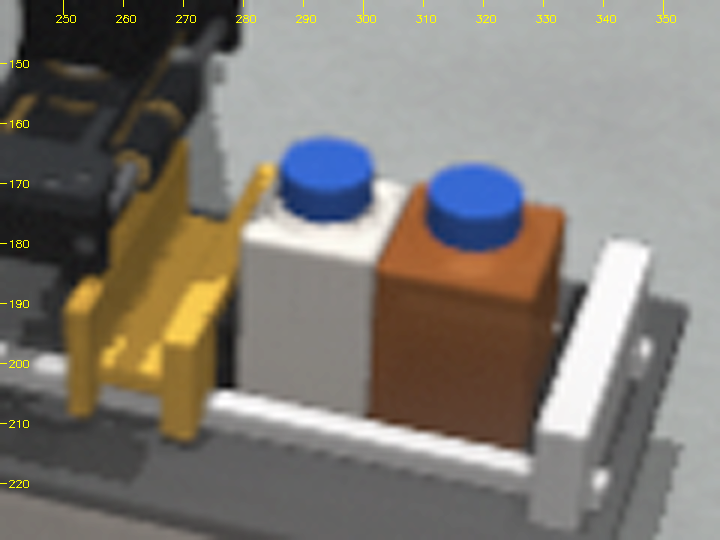

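View pics/s13b.png

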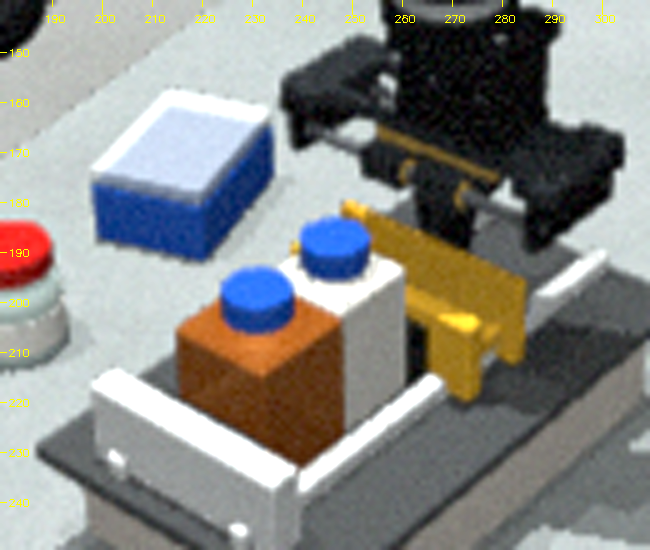

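Request:
drive_tool(
  increments="0 0 1 0 255;0 0 1 0 255",
)

```text
time: 29.4
position: [0.5224, 0.0592, 0.1071]
tool_rot: [-1.57, 0.134, -0.132]
ft_force: [-3.3, -7.0, 4.5]
grip_width: 0.007
```

Request:
drive_tool(
  increments="0 0 1 0 255;0 0 0 0 255",
)

```text
time: 29.65
position: [0.5227, 0.0605, 0.1071]
tool_rot: [-1.569, 0.134, -0.132]
ft_force: [-3.4, -6.5, 4.3]
grip_width: 0.004
```

Request:
drive_tool(
  increments="0 0 1 0 255;0 0 0 0 255",
)

```text
time: 29.9
position: [0.5228, 0.0614, 0.1071]
tool_rot: [-1.569, 0.134, -0.132]
ft_force: [-2.6, -6.7, 4.1]
grip_width: 0.004
```

Request:
drive_tool(
  increments="0 0 1 0 255;0 0 0 0 255",
)

```text
time: 30.15
position: [0.523, 0.0624, 0.1071]
tool_rot: [-1.569, 0.134, -0.132]
ft_force: [-2.3, -7.1, 4.2]
grip_width: 0.003
```

Request:
drive_tool(
  increments="0 0 0.7 0 255;0 0 0 0 255",
)

```text
time: 30.4
position: [0.523, 0.0626, 0.1071]
tool_rot: [-1.57, 0.134, -0.132]
ft_force: [-3.9, -8.2, 4.1]
grip_width: 0.009
```

Request:
drive_tool(
  increments="0 0 0.7 0 255;0 0 0 0 255",
)

```text
time: 30.65
position: [0.523, 0.0626, 0.1071]
tool_rot: [-1.571, 0.135, -0.133]
ft_force: [-4.6, -10.2, 6.2]
grip_width: 0.008
```

Request:
drive_tool(
  increments="0 0 0.7 0 255;0 0 0 0 255",
)

```text
time: 30.9
position: [0.523, 0.0626, 0.1071]
tool_rot: [-1.572, 0.136, -0.133]
ft_force: [-4.5, -10.5, 7.2]
grip_width: 0.006
```

```bash
python3 - <<'E'
from h import *
from bench import get_image
import pickle
p=[.5363,.1417,-.1673]
go(pt(p,[(0,-.0805,.107)])[0],-9.6)
D={n:get_image(n) for n in("scene","side","wrist")}; pickle.dump(D,open("D2.pkl","wb"))
crop(D["scene"]["img"],240,140,120,90,6,"s14a.png")
crop(D["side"]["img"],180,160,100,90,6,"s14b.png")
crop(D["wrist"]["img"],0,0,512,384,1.5,"s14w.png")
E
```

```text
pos [0.523  0.0626 0.1071] jaw -9.78 t 30.9
R [[0.985, -0.002, 0.17], [-0.17, -0.005, 0.985], [-0.001, -1.0, -0.005]]
shift mm before turn [-0.1  0.1 -0.3] turn -0.2 q7 -0.47
F [ -4.55 -10.55   7.19] w 0.006
```

View pics/s14a.png

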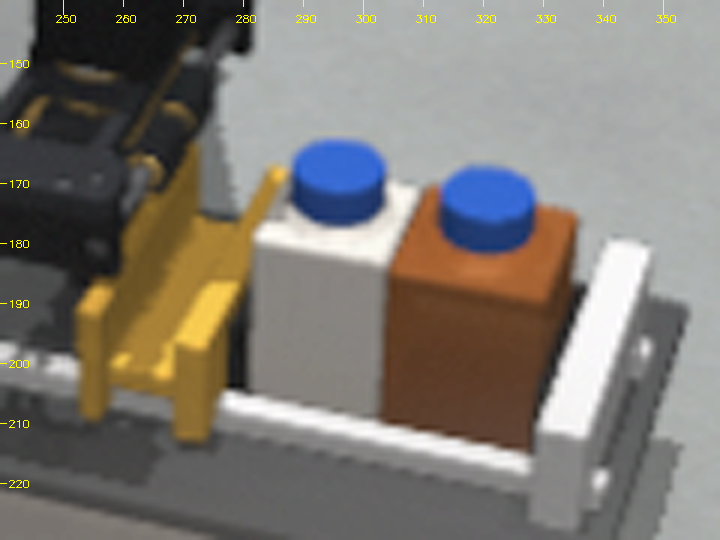

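View pics/s14b.png

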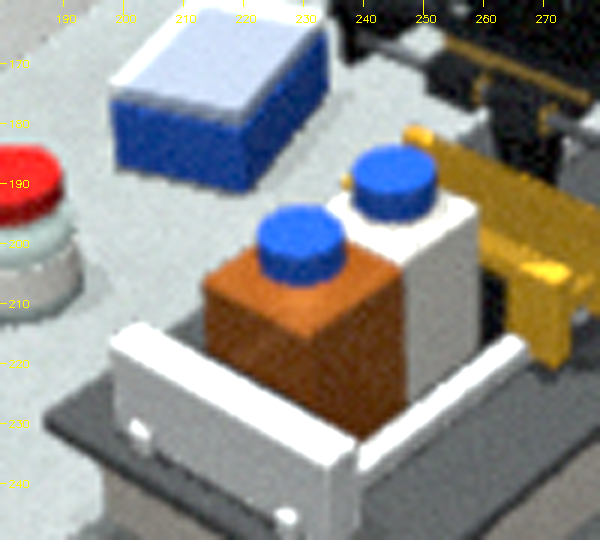

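View pics/s14w.png

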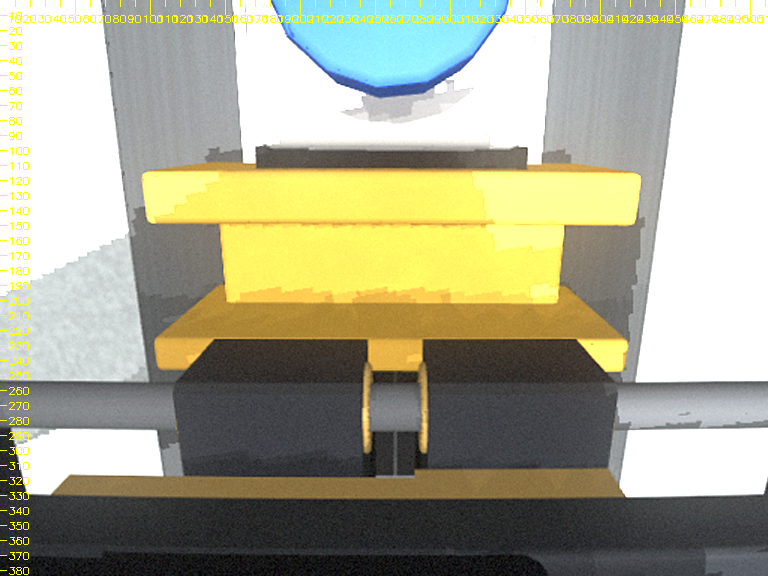

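Request:
drive_tool(
  increments="0 0 1 0 255;0 0 1 0 255;0 0 0 0 255",
)

```text
time: 31.42
position: [0.5229, 0.0626, 0.1071]
tool_rot: [-1.575, 0.137, -0.133]
ft_force: [-5.9, -14.4, 8.2]
grip_width: 0.001
```

Request:
drive_tool(
  increments="0 0 1 0 255;0 0 1 0 255;0 0 0 0 255",
)

```text
time: 31.8
position: [0.5229, 0.0625, 0.1072]
tool_rot: [-1.577, 0.139, -0.133]
ft_force: [-6.8, -17.5, 10.5]
grip_width: 0.005
```

Request:
drive_tool(
  increments="0 0 -3 0 255;0 0 -5 0 255;0 0 -10 0 255;0 0 -20 0 255;0 0 -20 0 255;0 -20 0 0 255;0 -40 0 0 255;0 -50 0 0 255;0 -50 0 0 255;0 0 -40 0 255;0 0 -40 0 255;0 0 -40 0 255;0 0 0 0 255;0 0 0 0 255",
)

```text
time: 33.55
position: [0.4949, -0.1037, 0.267]
tool_rot: [-1.565, 0.131, -0.131]
ft_force: [0.6, 0.9, -0.7]
grip_width: 0.005
```

```bash
python3 - <<'E'
from h import *
from bench import get_image
s,R=tool(); print(s["position"],s["time"],s["ft_force"])
D={n:get_image(n) for n in("scene","side","wrist")}
crop(D["scene"]["img"],200,130,160,120,4.8,"s15a.png")
crop(D["side"]["img"],180,140,130,110,6,"s15b.png")
p=[.538,.1435,-.1683]
for n in("scene","side"):
  print(n)
  for q in(.085,.091,.095): print(q,proj(D[n],pt(p,[(.065,-.165+q,.14),(-.065,-.165+q,.14)])).round(1).tolist())
E
```

```text
[ 0.4949097  -0.10368509  0.26699669] 33.55 [ 0.57143991  0.87006863 -0.67043414]
scene
0.085 [[248.2, 191.1], [265.7, 162.1]]
0.091 [[250.6, 191.5], [267.9, 162.5]]
0.095 [[252.2, 191.9], [269.4, 162.7]]
side
0.085 [[250.2, 178.2], [286.0, 194.2]]
0.091 [[248.9, 179.1], [284.7, 195.1]]
0.095 [[248.0, 179.6], [283.9, 195.8]]
```

View pics/s15a.png

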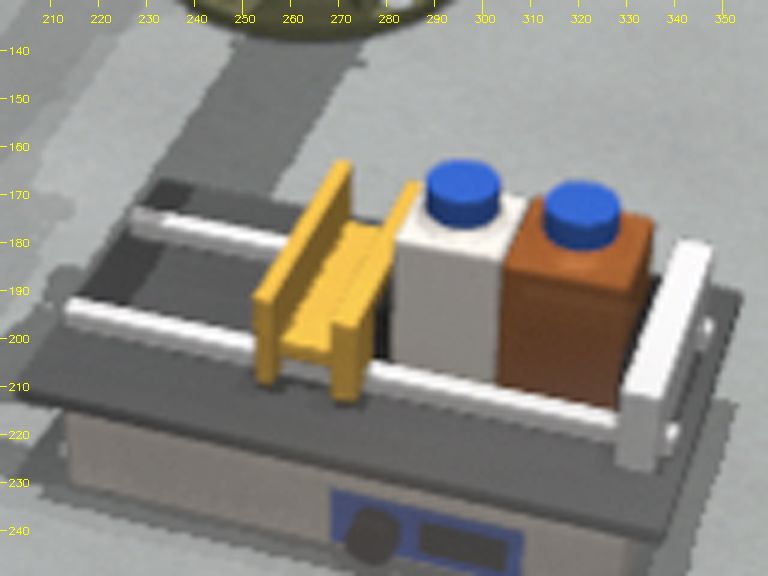

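View pics/s15b.png

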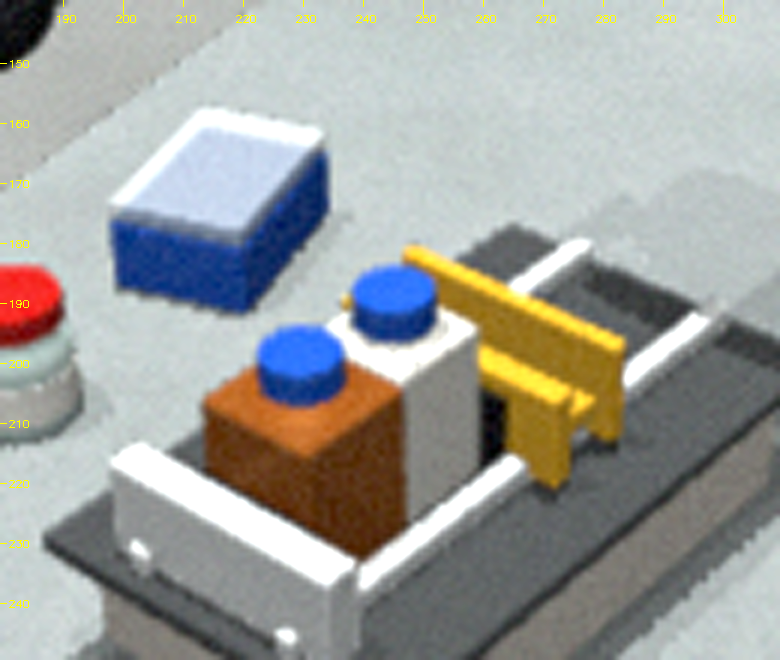

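```bash
python3 -c "
from bench import workorder
print(workorder.close_job())"
```

```text
the job is handed in; nothing more can be done
None
```

Both square bottles now stand upright in one row between the guide rails, and the yellow clamp carriage holds them tight against the end bar. I handed the job in at about 34 s of the 72 s allowed; it reports no verdict.

- **Placing:** I picked the amber bottle and then the white one, leaving the two purple look-alikes alone. Each was lowered in small steps until the wrist force showed contact, about 2 N up, and then released.
- **Clamping:** I pushed the carriage from its rear plate with the fingers closed. The row stopped moving, and I raised the horizontal push to about 19 N with no further motion, then backed off.
- **Last checks:** In the final scene and side pictures there are no visible gaps between the bar, amber bottle, white bottle and pad. The carriage measures about 0.095 to 0.098 m (0.091 needed), and the gripper is clear of everything. No tip box, jar or tube rack was touched, though I took no final measurement of their positions.
- **Disagreement:** The first shaker position from the scene and side pictures differed by about 2 mm from the wrist-camera one. I used a value close to the wrist-camera one for placing, and the wrist pictures taken after each release showed both bottles centred between the rails.

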